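# Clamp the tile brush in its dock and draw its telescopic handle out

## Task

Get the telescopic tile brush ready: first press the yellow clamp lever of its dock down until it snaps and stays down by itself, so that the dock grips the brush. Then take the black grip so that your fingers squeeze the red button in, draw the grip straight up past the first stop to the second stop, and finish while still holding it there with the button squeezed, because the spring pulls it back in if you let go; the brush head stays down in the dock and the things standing around are left alone.

Things in the scene. Friction and masses are not known exactly. Their poses are not given: they have to be found in the camera images.
- dock: white dock, screwed to the worktop: base plate 90 (x) x 220 (y -70 to +150) x 10 mm, clear cup 51 mm wide, rim 44 mm up, holding the brush head. Origin on the worktop under the cup's axis, z up. The yellow lever runs along +y from a hinge at y -55 mm (cheeks 72 mm high), past both sides of the brush, to its pad at y +115. Grey latch housing under the pad, 41 mm high, with a steel bolt on top.
- clamp_lever (a joint): angle of the yellow lever (rad): 0 = raised by its spring; grows as the pad is pressed down. At about 0.22 it is level, a bolt snaps over its toe and it stays there by itself (0.21 to 0.225); hard end 0.245, so press nearly to it. Push at the pad 1 to 3 N, about 4 to 7 N where the bolt is passed. Once down, its fork lies 3 mm over the brush's flange and keeps the brush from lifting.
- lever_pad (a point): centre of the top face of the lever's pad (40 x 40 mm, ribbed), 115 mm from the cup's axis; about 105 mm above the worktop when raised, 68 mm when level, 64 mm at the hard end. Press it straight down with shut fingers.
- brush: tile brush, upright and loose in the cup (1.5 to 2 mm play, can turn). Origin under the middle of its head, 10 mm above the worktop; z up along the handle; the red button faces its -x. Blue bristles, grey flange 56 mm wide with its top 45 mm above the origin, grey outer tube 26 mm wide up to 86 mm, then the black grip.
- grip_center (a point): centre of the black grip, on the brush's axis at button height: 128 mm above the worktop while pushed in, 90 mm higher at the second stop. Axes as the brush. Grip 30 x 30 mm, from 32 mm below to 28 mm above this point. Grasp here from above, fingers closing along the brush's x axis: one on the button (-x face), one on the plain face across from it.
- release_button (a joint): travel of the red button (16 mm diameter, on the grip's -x face) into the grip (m): 0 = out, standing 6 mm proud, 0.006 = flush. Spring 2.4 to 5 N. Out, it locks the pushed-in telescope; from about 0.0045 on it frees it. It moves with the grip.
- grip (a joint): how far the grip has come out of the middle tube (m): 0 = in, 0.045 = the first stop. It comes out first (spring about 1.4 to 3.4 N, plus the weight).
- mid_tube (a joint): how far the bright middle tube has come out of the outer tube (m): 0 = in, 0.045 = out, which with joint grip at 0.045 is the second stop, a hard end (90 mm in all). Starts after the first stop (spring 5 to 7 N, plus weight); about 9 N of pull holds it at the second stop. If let go, everything springs back in.
- herb_jar: bystander: spice jar with a green cap, 46 mm diameter, 106 mm tall, origin under its centre; leave it alone
- low_tin: bystander: low gold and green tin, 75 mm diameter, 58 mm tall, origin under its centre; leave it alone
- gold_capsule: bystander: gold coffee capsule, 37 mm diameter, 28 mm tall, origin under its centre; leave it alone
Mind the look-alikes: they are no part of the job. Leave any pink look-alike of the brush alone.

How it is judged:
By the outcome, as a careful person would: the job done as asked, in the order asked, and still so for the second after the job is handed in, while the arm keeps its last pose, push and grip.
It also fails if it takes over 45 s, if anything falls off the work surface, if the arm or the gripper's body presses on something with over 40 N, if the wrist force passes 120 N, or if a joint passes its speed limit or range.

## Robot

A 7-joint arm with a two-finger parallel gripper is mounted at the origin on a cart in front of the work surface, level with it; the furniture and walls round the work are solid. World frame = base frame: x ahead of the robot, y to its left, z up, the work surface at z = 0. Lengths are in m, angles in rad, forces in N, time in s.
With the tool pointing down it reaches from about 0.35 to 0.9 m from the base axis. Payload 8.1 kg.
Tool frame: the origin (TCP) lies at the very end of the fingers, on their centre line; the grasp point (between the pads) lies 19 mm behind it (arm.tcp_to_grasp is the z of the grasp point in the tool frame, in m); z points along the fingers, y is the line along which they close (so a half turn about z gives the same grasp; the last joint's range is limited). The gripper opens to 92 mm and grips with 3 to 60 N. Pads are 19 mm wide; open, the fingers measure 130 mm over their backs; the gripper's body (75 mm by 190 mm) begins 47 mm behind the grasp point.
Start: joints at [-1.283, 0.434, 0.025, 1.573, -0.012, 1.134, -0.075], TCP at [0.238, 0.578, 0.227] pointing down, gripper open.
Joint ranges: [-2.62, 2.62], [-0.44, 2.09], [-1.27, 1.32], [0.08, 2.57], [-1.32, 4.46], [0.12, 2], [-2.74, 2.74]. Speed limits (rad/s): [2.22, 2.22, 3.01, 3.01, 3.14, 3.14, 3.14].

## Interface

Orientations are given as a rotation vector (axis times angle).
In Python, from cell import readout, vision, sign_off, arm gives the robot as it stands. The module is installed in compiled form; this text tells all that it offers.
- The arm moves only by the shell command python3 -m creep 'ROWS' [FORCE]. ROWS is JSON, a list of rows, each a list of 5 numbers: the shift along the tool's x, y, z in units of 4 cm (1.0 is 4 cm), then the turn about the tool's z in units of 4 degrees (1.0 is 4 degrees), then the opening, from 0 (shut) to 1 (fully open). A call has 1 to 12 rows; each row shifts and turns the commanded pose from where the row before left it, along the tool's axes as they then stand; what a row does not reach is not made up. A row lasts 1/8 s, in which the tool goes at most 62.5 mm and 10.7 degrees, less where a joint would pass 70% of its speed; a pose out of reach is approached as far as the arm can. A call with a number of a shift or a turn outside -1 to 1 is refused whole. A call with a gripper value outside its range is refused whole. The fingers move at their own pace and stop on an object; FORCE is the grip in N (left out, the last holds). Time passes only in rows, so rows that do not move let the fingers close. It gives the time, the measured TCP pose, the force, the opening and the grip force at its end, in the units of the state.
- readout.observe(): the state, without advancing time (a new reading comes with each control period).
- vision.get_image(name): name is "scene" or "top" or "wrist"; returns a dict with "pixels" (420x560x3 uint8, blue, green, red), "z_map" (420x560 float32, m along the optical axis (not along the pixel's ray), 0 where there is no reading), "camera_matrix" (3x3 intrinsics, pixels), "position" and "rotation" of the camera in the world. Camera axes: x right, y up, looking along -z (the intrinsics and any distortion apply to the point x, -y, -z); pixel columns grow to the right and rows downward; lengths in m; the calibration is good to about 2 mm. A picture is of the moment at which its call begins.
- sign_off(): hands the job in; it is judged then, once.
The state is a dict: "clock": time; "joints": joint angles; "dq": joint speeds; "joint_efforts": joint torques, N m; "position": TCP position; "ee_rot": TCP orientation; "force": force on the tool from outside, world axes, zero at the start; "ft_torque": the same for the moment, N m; "width": opening from 0.0 (shut) to 1.0 (fully open); "gripper_force": force on a finger pad.
Only numpy, scipy, OpenCV 4.12 (cv2) and the standard library are available. Lean on these libraries where they do the work, as an engineer would, in place of code of your own. Each camera call takes 0.05 s, during which the arm holds its last target. There are 200 camera calls.

## Working session

There is one attempt and no reset: what is moved stays moved. The work goes in short steps, Python scripts to look and compute and a shell command to move; the robot and the scene stay as the last step left them, time stands still between calls to the robot, and variables do not carry over. Pictures are saved under pics/ and viewed, at most 10 in all, crops included, and the job is handed in when it is done.

```bash
mkdir -p pics
cat > h.py <<'E'
import numpy as np, cv2
from cell import readout, vision
def grab(n):
    im=vision.get_image(n); return {k:(np.array(v) if not isinstance(v,str) else v) for k,v in im.items()}
def cloud(im):
    z=im['z_map']; K=im['camera_matrix']; v,u=np.indices(z.shape)
    x=(u-K[0,2])/K[0,0]*z; y=(v-K[1,2])/K[1,1]*z
    return np.stack([x,-y,-z],-1)@im['rotation'].T+im['position']
E
python3 - <<'E'
from h import *
print(readout.observe())
for n in ['scene','top']:
    im=grab(n); cv2.imwrite(f'pics/{n}0.png',im['pixels']); np.savez(f'{n}0.npz',**im)
    print(n,im['position'],im['rotation'],im['camera_matrix'],list(im.keys()))
E
```

```text
{'clock': 0.0, 'joints': array([-1.28261593,  0.43521849,  0.02498131,  1.57413558, -0.01162455,
        1.13401519, -0.07511518]), 'dq': array([-9.93421554e-04, -2.83182250e-04,  3.28723254e-05, -9.53727898e-04,
       -2.09409899e-04,  1.07280431e-03, -1.25131319e-03]), 'joint_efforts': array([ 1.21474797e-03, -6.67868686e+01,  9.85499024e-01, -3.14455748e+01,
       -6.03892724e-02,  4.28665755e-02,  1.85771241e-04]), 'position': array([0.23791514, 0.57736131, 0.22593299]), 'ee_rot': array([-6.10060337e-01, -3.08159590e+00,  2.54496475e-03]), 'force': array([ 0.13917307, -0.45460045, -0.5139399 ]), 'ft_torque': array([-0.04169086, -0.00704318,  0.03998273]), 'gripper_force': 0.0, 'width': 0.9985567913116931}
scene [0.0573675  0.39264653 0.61887422] [ 0.42490424 -1.06408105 -2.1667736 ] [[399.61978352   0.         278.43289339]
 [  0.         399.61978352 208.26719766]
 [  0.           0.           1.        ]] ['pixels', 'z_map', 'camera_matrix', 'position', 'rotation']
top [ 0.41388025 -0.07766267  0.93382596] [ 0.13464374 -0.11252237 -1.59389913] [[401.1200907    0.         278.39947005]
 [  0.         401.1200907  207.38870244]
 [  0.           0.           1.        ]] ['pixels', 'z_map', 'camera_matrix', 'position', 'rotation']
```

View pics/scene0.png

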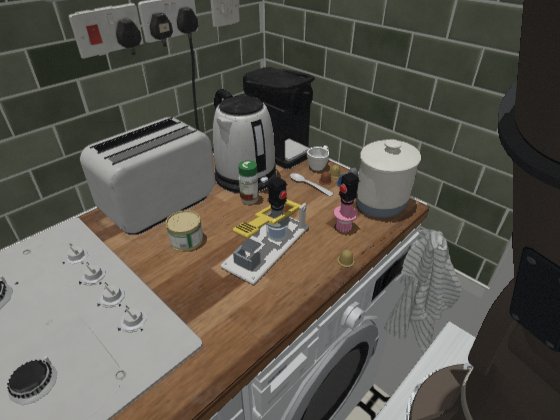

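View pics/top0.png

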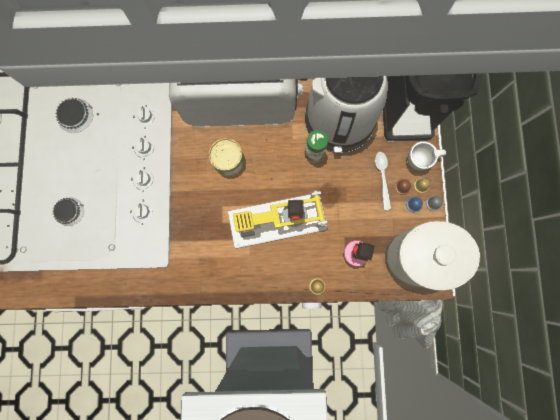

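The scene view shows the dock with its yellow lever and black-gripped brush at about (277,195). The top view shows the dock at (278,220), the lever pad at (243,220) and the grip at (296,210).
Candidates for the brush are the black grip in the dock, with grey head and yellow lever (scene (277,190), top (296,210)), and the pink look-alike (scene (347,195), top (362,252)). I choose the one in the dock. Next come measurements and a close crop.

```bash
cat >> h.py <<'E'
from scipy.spatial.transform import Rotation as R
def load(n):
    d=dict(np.load(n)); d['rotation']=R.from_rotvec(d['rotation']).as_matrix() if d['rotation'].ndim==1 else d['rotation']; return d
def masks(im):
    h=cv2.cvtColor(im['pixels'],cv2.COLOR_BGR2HSV).astype(int); H,S,V=h[...,0],h[...,1],h[...,2]
    return dict(yellow=(H>20)&(H<32)&(S>180)&(V>120), black=(V<50), red=((H<6)|(H>174))&(S>170)&(V>90), white=(S<25)&(V>150))
E
python3 - <<'E'
from h import *
for n in ['scene','top']:
    im=load(n+'0.npz'); P=cloud(im); m=masks(im)
    roi=np.zeros(P.shape[:2],bool)
    if n=='top': roi[185:250,225:332]=1
    else: roi[165:285,215:325]=1
    print(n)
    for k in m:
        q=P[m[k]&roi&(im['z_map']>0)]
        if k=='white': q=q[(q[:,2]>0.003)&(q[:,2]<.018)]
        if k=='black': q=q[(q[:,2]>.09)]
        if len(q)==0: continue
        print(k,len(q),q.min(0).round(3),q.max(0).round(3),np.median(q,0).round(3))
        if k in('yellow','white'):
            r=cv2.minAreaRect((q[:,:2]*1000).astype(np.float32)); print('  rect',r)
        if k=='black':
            t=q[q[:,2]>q[:,2].max()-.012]; print('  top',len(t),t.mean(0),cv2.minAreaRect((t[:,:2]*1000).astype(np.float32)))
        if k=='yellow':
            w,v=np.linalg.eigh(np.cov(q[:,:2].T)); print('  dir',v[:,1])
    x0,x1,y0,y1=(225,335,185,250) if n=='top' else (215,330,165,285)
    cv2.imwrite(f'pics/{n}crop.png',cv2.resize(im['pixels'][y0:y1,x0:x1],None,fx=5 if n=='scene' else 6,fy=5 if n=='scene' else 6,interpolation=cv2.INTER_CUBIC))
    # other objects height map
    if n=='top':
        for u,v in [(226,156),(318,140),(318,286),(362,252),(270,60),(348,90)]: print(u,v,P[v,u].round(3))
E
```

```text
scene
black 438 [ 0.507 -0.116  0.09 ] [0.552 0.015 0.158] [ 0.53  -0.091  0.137]
  top 165 [ 0.53426799 -0.09749098  0.15319368] ((536.4015502929688, -100.15091705322266), (29.472251892089844, 30.75077247619629), 86.6357192993164)
red 28 [ 0.515 -0.109  0.125] [ 0.522 -0.093  0.136] [ 0.518 -0.099  0.131]
white 1109 [ 0.469 -0.329  0.003] [0.688 0.053 0.014] [ 0.513 -0.04   0.01 ]
  rect ((564.7153930664062, -148.18421936035156), (117.72929382324219, 412.4405822753906), 20.17107391357422)
top
red 9 [ 0.518 -0.107  0.133] [ 0.52  -0.097  0.135] [ 0.52  -0.101  0.135]
white 1253 [ 0.471 -0.158  0.005] [0.588 0.051 0.016] [ 0.51  -0.045  0.01 ]
  rect ((529.8026733398438, -54.334228515625), (87.59821319580078, 201.99903869628906), 10.058111190795898)
226 156 [0.674 0.049 0.056]
318 140 [ 0.689 -0.156  0.105]
318 286 [ 0.379 -0.15   0.028]
362 252 [ 0.446 -0.229  0.145]
270 60 [ 0.621 -0.069  0.564]
348 90 [ 0.748 -0.206  0.218]
```

View pics/topcrop.png

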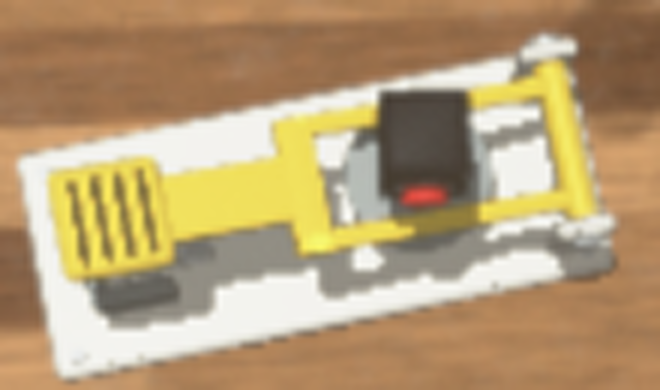

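View pics/scenecrop.png

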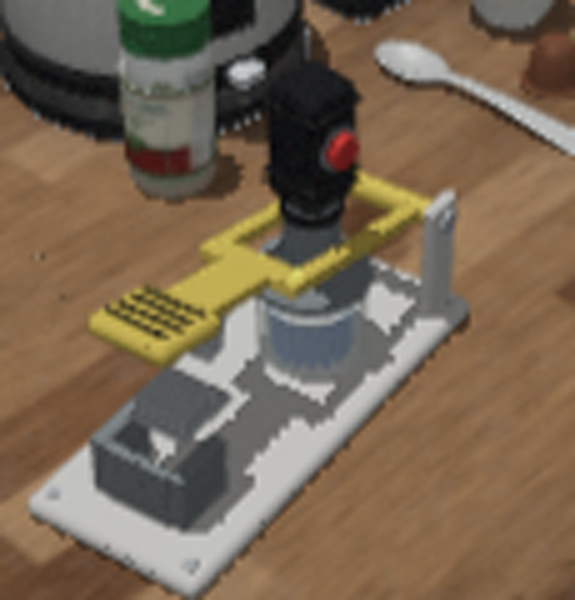

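The crops confirm the choice: black grip with the red button towards the robot (top crop (425,195)), in the grey flange inside the yellow fork, and the ribbed pad at top crop (115,215).

Run:
```python
from h import *
for n in ['scene','top']:
    im=load(n+'0.npz'); P=cloud(im); h=cv2.cvtColor(im['pixels'],cv2.COLOR_BGR2HSV).astype(int)
    roi=np.zeros(P.shape[:2],bool)
    if n=='top': roi[185:250,225:332]=1
    else: roi[165:285,215:325]=1
    y=(h[...,0]>18)&(h[...,0]<34)&(h[...,1]>120)&(h[...,2]>140)&roi&(P[...,2]>.06)
    q=P[y]; c=q[:,:2].mean(0); w,v=np.linalg.eigh(np.cov(q[:,:2].T)); d=v[:,1]*np.sign(v[1,1]); print(n,len(q),'dir',d,'dockyaw',np.degrees(np.arctan2(-d[0],d[1])))
    s=(q[:,:2]-np.array([.535,-.1]))@d; print(s.min(),s.max(), 'z end',np.median(q[s>s.max()-.03],0))
    p=q[s>s.max()-.039]; print('pad rect',cv2.minAreaRect((p[:,:2]*1000).astype(np.float32)), p[:,2].min(),p[:,2].max())
    b=(h[...,2]<75)&roi&(P[...,2]>.148)&(P[...,2]<.165); t=P[b]; print('grip top',len(t),t.mean(0),cv2.minAreaRect((t[:,:2]*1000).astype(np.float32)))
    r=((h[...,0]<8)|(h[...,0]>172))&(h[...,1]>140)&roi; print('red',P[r].mean(0),r.sum())
    # grip faces: side face points
    if n=='scene':
        s=(h[...,2]<75)&roi&(P[...,2]>.10)&(P[...,2]<.15)
        t=P[s]; t=t[(t[:,0]>.5)&(t[:,1]<-.06)]
        hist=t[:,:2]; print('side',len(t),cv2.minAreaRect((hist*1000).astype(np.float32)))
    w_=(h[...,1]<40)&(h[...,2]>90)&roi&(P[...,2]>.004)&(P[...,2]<.016)&(P[...,0]<.6)&(P[...,1]>-.18)
    print('plate',cv2.minAreaRect((P[w_][:,:2]*1000).astype(np.float32)))
o=readout.observe(); M=R.from_rotvec(o['ee_rot']).as_matrix(); print(M.round(3))
```

```text
scene 471 dir [-0.27303842  0.96200313] dockyaw 15.845150718693661
-0.06169285914954245 0.604339522877738 z end [0.0573675  0.39264653 0.61887422]
pad rect ((57.36750030517578, 392.6465148925781), (0.0, 0.0), 0.0) 0.6188742164959021 0.6188742164959021
grip top 148 [ 0.53478053 -0.09825337  0.1540032 ] ((536.4740600585938, -100.28080749511719), (29.22141456604004, 29.97442054748535), 86.6357192993164)
red [ 0.6027453  -0.11936711  0.07488442] 80
side 321 ((605.741943359375, -124.84245300292969), (39.3001594543457, 183.39869689941406), 72.30097961425781)
plate ((528.8163452148438, -61.709381103515625), (89.45032501220703, 219.4752655029297), 9.391595840454102)
top 989 dir [-0.16755197  0.98586324] dockyaw 9.645515791336681
-0.06283041006309344 0.12647841557350445 z end [0.51817244 0.01047345 0.10611222]
pad rect ((518.7647705078125, 5.81251335144043), (38.69551467895508, 38.77909469604492), 9.334691047668457) 0.09693374763648921 0.11171168695828204
grip top 28 [ 0.52584807 -0.10062235  0.15234358] ((531.3810424804688, -95.7396011352539), (33.82365036010742, 17.868871688842773), 46.87826156616211)
red [ 0.51461888 -0.09971454  0.17452337] 20
plate ((531.0582275390625, -62.22626495361328), (88.83738708496094, 218.67752075195312), 10.077452659606934)
[[-0.925  0.381 -0.   ]
 [ 0.381  0.925 -0.001]
 [-0.    -0.001 -1.   ]]
```

```bash
python3 -m creep '[[-0.9,-0.8,0,0,0],[-0.9,-0.8,0,0,0],[-0.9,-0.8,0,0,0],[-0.9,-0.8,0,0,0],[-0.9,-0.8,0,0,0],[-0.9,-0.8,0,0,0],[-0.9,-0.8,0,0,0],[-0.9,-0.8,0,0,0],[-0.9,-0.8,0,0,0],[-0.9,-0.8,0,0,0],[-0.9,-0.8,0,0,0],[-0.9,-0.8,0,0,0]]'
cat >> h.py <<'E'
def plan(x,y,z,yaw):
    "shift (units of 4 cm, current tool axes) and turn (4 deg units) to the target; yaw = world angle of tool y, deg"
    o=readout.observe(); M=R.from_rotvec(o['ee_rot']).as_matrix(); d=M.T@(np.array([x,y,z])-o['position'])/.04
    a=np.degrees(np.arctan2(M[1,1],M[0,1])); t=(a-yaw+90)%180-90
    print('t',o['clock'],'pos',o['position'].round(4),'yaw',a.round(2),'shift',d.round(3),'turn',(t/4).round(2),'F',np.round(o['force'],1),'w',o['width'],o['gripper_force'],'q',o['joints'].round(2))
E
python3 -c "
from h import *
plan(.5182,.008,.226,9.6)"
```

```text
clock: 1.6
position: [0.4915, 0.0568, 0.2266]
ee_rot: [-0.61, -3.082, -0.0]
force: [0.2, 0.9, 0.3]
width: 0.004
gripper_force: 0.0
t 1.6 pos [0.4915 0.0568 0.2266] yaw 67.62 shift [-1.082 -0.874  0.015] turn 14.5 F [0.2 0.9 0.3] w 0.004037110843588432 0.0 q [-0.48  0.22  0.31  1.9  -0.08  1.03  1.04]
```

```bash
python3 -m creep '[[-0.54,-0.44,0,0,0],[-0.54,-0.44,0,0,0],[0,0,0,1,0],[0,0,0,1,0],[0,0,0,1,0],[0,0,0,1,0],[0,0,0,1,0],[0,0,0,1,0],[0,0,0,1,0],[0,0,0,1,0]]'; python3 -m creep '[[0,0,0,1,0],[0,0,0,1,0],[0,0,0,1,0],[0,0,0,1,0],[0,0,0,1,0],[0,0,0,1,0],[0,0,0,0.5,0],[0,0,0,0,0]]'; python3 -c "
from h import *
plan(.5182,.008,.112,9.6)
im=grab('wrist');cv2.imwrite('pics/w1.png',im['pixels']);np.savez('w1.npz',**im)"
```

```text
clock: 2.85
position: [0.5174, 0.0092, 0.2264]
ee_rot: [-1.439, -2.792, 0.001]
force: [-0.3, -0.4, 0.9]
width: 0.006
gripper_force: 0.0
clock: 3.85
position: [0.5176, 0.0093, 0.2266]
ee_rot: [-2.027, -2.4, 0.0]
force: [1.1, 0.3, 0.3]
width: 0.006
gripper_force: 0.0
t 3.85 pos [0.5176 0.0093 0.2266] yaw 9.64 shift [-0.034  0.01   2.865] turn 0.01 F [1.1 0.3 0.3] w 0.006315416846332783 0.0 q [-0.54  0.27  0.53  1.86 -0.16  1.05  0.22]
```

View pics/w1.png

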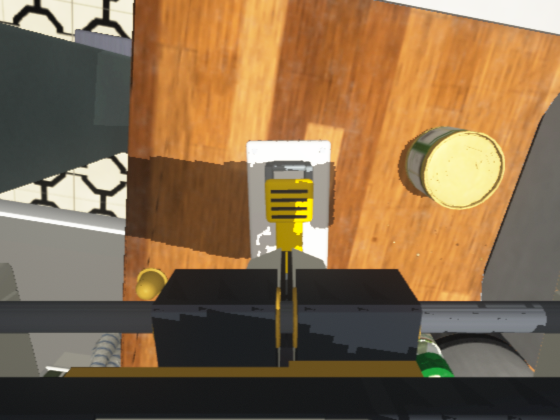

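The wrist view shows the yellow pad at (289,200), in line with the shut fingers at column 287. The tin at (465,168) is clear of the path. Going down to press.

```bash
python3 -c "
from h import *
im=load('w1.npz');P=cloud(im);m=masks(im)['yellow'];r=np.zeros(m.shape,bool);r[175:226,260:318]=1
q=P[m&r&(P[...,2]>.09)&(P[...,2]<.12)];print(len(q),cv2.minAreaRect((q[:,:2]*1000).astype(np.float32)),q.mean(0))"
python3 -m creep '[[0,0,0.7,0,0],[0,0,0.7,0,0],[0,0,0.7,0,0],[0,0,0.65,0,0],[0,0,0.2,0,0],[0,0,0.2,0,0],[0,0,0.2,0,0],[0,0,0,0,0]]'
```

```text
1553 ((519.4718017578125, 4.3528594970703125), (38.853675842285156, 42.94384002685547), 10.769996643066406) [0.51932795 0.00736355 0.10390533]
clock: 4.9
position: [0.5183, 0.0094, 0.0929]
ee_rot: [2.027, 2.399, 0.001]
force: [0.7, 0.3, 3.2]
width: 0.005
gripper_force: 1.3
```

```bash
python3 -m creep '[[0,0,0.15,0,0],[0,0,0.15,0,0],[0,0,0.15,0,0],[0,0,0.1,0,0],[0,0,0,0,0]]';python3 -m creep '[[0,0,0.05,0,0],[0,0,0.05,0,0],[0,0,0.04,0,0],[0,0,0.03,0,0],[0,0,0,0,0],[0,0,0,0,0]]'
```

```text
clock: 5.52
position: [0.5173, 0.0088, 0.0703]
ee_rot: [-2.028, -2.399, 0.002]
force: [-0.1, 0.2, 0.3]
width: 0.007
gripper_force: 0.0
clock: 6.28
position: [0.5177, 0.0091, 0.064]
ee_rot: [2.028, 2.399, 0.0]
force: [-1.4, -0.8, 4.8]
width: 0.007
gripper_force: 2.3
```

```bash
python3 -m creep '[[0,0,0.03,0,0],[0,0,0.03,0,0],[0,0,0,0,0]]';python3 -m creep '[[0,0,-0.3,0,0],[0,0,-0.7,0,0],[0,0,-0.9,0,0],[0,0,-0.9,0,0],[0,0,-0.9,0,0],[0,0,-0.9,0,0],[0,0,0,0,0],[0,0,0,0,0]]'; python3 -c "
from h import *
im=grab('wrist');im['rotation']=R.from_rotvec(im['rotation']).as_matrix();P=cloud(im);m=masks(im)['yellow'];r=np.zeros(m.shape,bool);r[120:260,240:340]=1
q=P[m&r&(P[...,2]>.03)&(P[...,2]<.12)];print(len(q),cv2.minAreaRect((q[:,:2]*1000).astype(np.float32)),q.mean(0),np.percentile(q[:,2],[5,50,95]))
im=grab('scene');cv2.imwrite('pics/s2.png',cv2.resize(im['pixels'][150:290,200:340],None,fx=4,fy=4))
plan(.51,.06,.23,-2)"
```

```text
clock: 6.65
position: [0.5179, 0.0091, 0.0624]
ee_rot: [2.028, 2.399, 0.001]
force: [-4.7, -2.1, 18.2]
width: 0.007
gripper_force: 9.0
clock: 7.65
position: [0.5173, 0.0096, 0.245]
ee_rot: [-2.027, -2.4, 0.0]
force: [0.1, -0.9, 0.0]
width: 0.006
gripper_force: 0.0
2640 ((524.5928344726562, -17.210491180419922), (48.03751754760742, 97.13145446777344), 8.240276336669922) [ 0.52285713 -0.01397437  0.06630473] [0.06427389 0.06618976 0.06863663]
t 7.75 pos [0.517  0.0094 0.2444] yaw 9.61 shift [1.277 0.039 0.36 ] turn 2.9 F [ 0.3 -0.1 -0.5] w 0.00622697539928486 0.0 q [-0.56  0.26  0.55  1.84 -0.15  1.09  0.21]
```

View pics/s2.png

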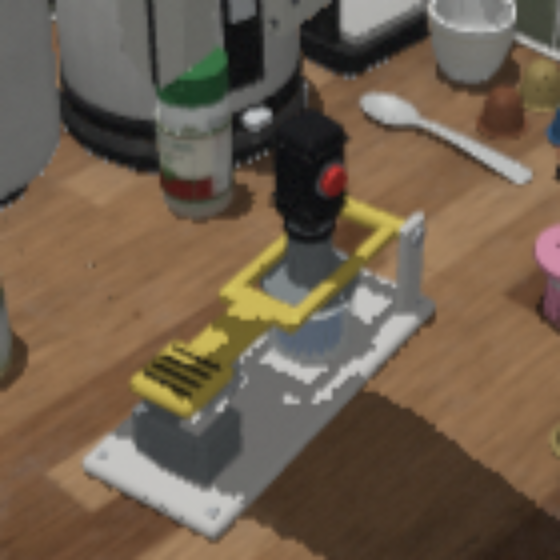

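The lever is latched: the pad rests on the grey housing at about (180,375) and stays at z ≈ 0.066. Next is the grip's yaw.

Run:
```python
from h import *
Q=[];Rd=[]
for i in range(3):
    im=grab('scene'); im['rotation']=R.from_rotvec(im['rotation']).as_matrix(); P=cloud(im); h=cv2.cvtColor(im['pixels'],cv2.COLOR_BGR2HSV).astype(int)
    n=(abs(P[...,0]-.536)<.035)&(abs(P[...,1]+.1)<.03)&(P[...,2]>.1)&(P[...,2]<.17)
    Q.append(P[n&(h[...,2]<90)&(h[...,1]<140)]); Rd.append(P[n&((h[...,0]<8)|(h[...,0]>172))&(h[...,1]>140)])
q=np.vstack(Q); r=np.vstack(Rd)
print('red',len(r),np.median(r,0),r.min(0),r.max(0))
t=q[q[:,2]>.150]; print('top',len(t),t.min(0),t.max(0),cv2.minAreaRect((t[:,:2]*1000).astype(np.float32)))
s=q[(q[:,2]<.148)&(q[:,2]>.102)]; s2=s[:,:2]
print('all',cv2.minAreaRect((s2*1000).astype(np.float32)))
rng=np.random.default_rng(0)
for k in range(2):
    best=None
    for _ in range(800):
        a,b=s2[rng.choice(len(s2),2,False)]; d=b-a
        if np.hypot(*d)<.012: continue
        d/=np.hypot(*d); nn=np.array([-d[1],d[0]]); i=abs((s2-a)@nn)<.0012
        if best is None or i.sum()>best.sum(): best=i
    p=s2[best]; w,v=np.linalg.eigh(np.cov(p.T)); d=v[:,1]; print('face',len(p),p.mean(0),p.min(0),p.max(0),'angle',np.degrees(np.arctan2(d[1],d[0]))%90); s2=s2[~best]
```

```text
red 113 [ 0.5181891  -0.10040811  0.13092019] [ 0.51579143 -0.10971546  0.11453433] [ 0.52356666 -0.09194927  0.13804846]
top 390 [ 0.52170589 -0.11650395  0.15002255] [ 0.55242064 -0.08397182  0.15814217] ((537.1383056640625, -100.24060821533203), (32.350921630859375, 30.440412521362305), 87.92598724365234)
all ((530.91650390625, -94.89970397949219), (38.67444610595703, 25.56448745727539), 44.91948699951172)
face 380 [ 0.5363113  -0.08733354] [ 0.52281106 -0.08852793] [ 0.55178572 -0.08614305] angle 0.5692383467886657
face 248 [ 0.52343092 -0.09945995] [ 0.52204579 -0.11600137] [ 0.5250244  -0.08569406] angle 1.7353083726080598
```

```bash
python3 -m creep '[[0,0,0,1,1],[0,0,0,1,1],[0,0,0,0.3,1],[0,0,0,0,1]]'; python3 -c "
from h import *
plan(.537,-.1013,.244,.5)"
```

```text
clock: 8.4
position: [0.5176, 0.0092, 0.2453]
ee_rot: [-2.212, -2.23, 0.001]
force: [0.2, 0.3, 1.3]
width: 0.389
gripper_force: 0.0
t 8.4 pos [0.5176 0.0092 0.2453] yaw 0.46 shift [-2.767  0.462  0.033] turn -0.01 F [0.2 0.3 1.3] w 0.3887113121208732 0.0 q [-0.58  0.26  0.58  1.84 -0.16  1.09  0.06]
```

```bash
python3 -m creep '[[-0.7,0.12,0,0,1],[-0.7,0.12,0,0,1],[-0.7,0.11,0,0,1],[-0.67,0.11,0,0,1],[0,0,0,0,1],[0,0,0,0,1]]'; python3 -c "
from h import *
plan(.537,-.1013,.109,.5)
im=grab('wrist');cv2.imwrite('pics/w3.png',im['pixels'])"
```

```text
clock: 9.15
position: [0.5368, -0.1008, 0.2453]
ee_rot: [-2.212, -2.23, -0.0]
force: [-1.1, 0.6, -0.0]
width: 0.992
gripper_force: 0.0
t 9.15 pos [ 0.5368 -0.1008  0.2453] yaw 0.45 shift [-0.015  0.005  3.408] turn -0.01 F [-1.1  0.6 -0. ] w 0.992221146074872 0.0 q [-0.38  0.32  0.62  1.78 -0.2   1.11  0.31]
```

View pics/w3.png

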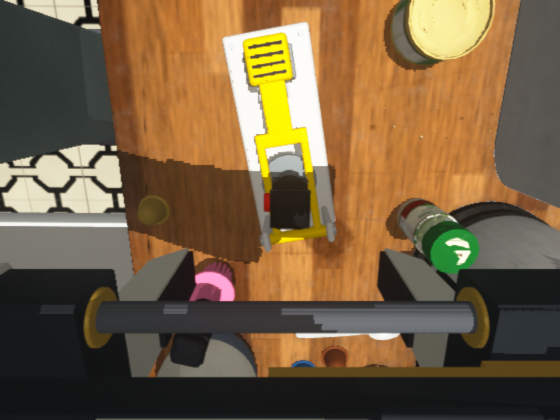

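The wrist view shows the grip top at (291,205) square to the closing line, with the red button at (267,202) on the left finger's side. The jar at (440,240) and the pink brush at (190,345) are outside the fingers' way. Going down and closing.

```bash
python3 -m creep '[[0,0,0.6,0,1],[0,0,0.7,0,1],[0,0,0.7,0,1],[0,0,0.7,0,1],[0,0,0.5,0,1],[0,0,0.2,0,1],[0,0,0,0,1]]'; python3 -c "
from h import *
plan(.537,-.1013,.109,.5)"; python3 -m creep '[[0,0,0,0,0],[0,0,0,0,0],[0,0,0,0,0],[0,0,0,0,0],[0,0,0,0,0],[0,0,0,0,0],[0,0,0,0,0],[0,0,0,0,0]]' 30
```

```text
clock: 10.07
position: [0.5369, -0.1008, 0.1095]
ee_rot: [-2.212, -2.23, 0.0]
force: [-0.1, 0.2, -0.4]
width: 1.0
gripper_force: 0.0
t 10.075 pos [ 0.5369 -0.1008  0.1095] yaw 0.46 shift [-0.013  0.002  0.012] turn -0.01 F [-0.1  0.2 -0.4] w 0.9996494017939795 0.0 q [-0.3   0.48  0.54  1.93 -0.33  0.82  0.42]
clock: 11.08
position: [0.5373, -0.1015, 0.1097]
ee_rot: [2.213, 2.229, 0.001]
force: [1.0, -0.2, -0.4]
width: 0.325
gripper_force: 30.0
```

The opening is 0.325 × 92 mm ≈ 30 mm, so the button is flush. Drawing up.

```bash
python3 -m creep '[[0,0,-0.1,0,0],[0,0,-0.2,0,0],[0,0,-0.2,0,0],[0,0,-0.2,0,0],[0,0,-0.2,0,0],[0,0,0,0,0]]'; python3 -m creep '[[0,0,-0.2,0,0],[0,0,-0.2,0,0],[0,0,-0.2,0,0],[0,0,-0.2,0,0],[0,0,-0.2,0,0],[0,0,-0.1,0,0],[0,0,0,0,0]]'
```

```text
clock: 11.82
position: [0.5369, -0.1014, 0.1461]
ee_rot: [2.213, 2.229, 0.001]
force: [1.5, -0.4, -3.0]
width: 0.325
gripper_force: 30.0
clock: 12.7
position: [0.5368, -0.1014, 0.1897]
ee_rot: [-2.213, -2.229, -0.0]
force: [1.5, -0.1, -7.3]
width: 0.326
gripper_force: 30.0
```

```bash
python3 -m creep '[[0,0,-0.1,0,0],[0,0,-0.1,0,0],[0,0,0,0,0]]'; python3 -m creep '[[0,0,-0.03,0,0],[0,0,0,0,0],[0,0,0,0,0]]'
```

```text
clock: 13.08
position: [0.5368, -0.1014, 0.1977]
ee_rot: [-2.214, -2.229, -0.0]
force: [0.4, 0.2, -7.9]
width: 0.324
gripper_force: 30.0
clock: 13.45
position: [0.5369, -0.1014, 0.1987]
ee_rot: [-2.214, -2.229, 0.0]
force: [1.0, -0.1, -7.2]
width: 0.331
gripper_force: 30.0
```

```bash
python3 -m creep '[[0,0,-0.04,0,0],[0,0,0,0,0]]'; python3 -m creep '[[0,0,-0.04,0,0],[0,0,0,0,0]]';  python3 -m creep '[[0,0,-0.03,0,0],[0,0,0,0,0]]'
```

```text
clock: 13.7
position: [0.5369, -0.1014, 0.2004]
ee_rot: [-2.214, -2.229, -0.0]
force: [0.5, 0.2, -6.6]
width: 0.326
gripper_force: 30.0
clock: 13.95
position: [0.5369, -0.1014, 0.202]
ee_rot: [-2.214, -2.229, -0.0]
force: [1.0, -0.5, -7.2]
width: 0.327
gripper_force: 30.0
clock: 14.2
position: [0.5369, -0.1014, 0.203]
ee_rot: [-2.213, -2.229, 0.0]
force: [1.1, -0.6, -10.2]
width: 0.325
gripper_force: 30.0
```

```bash
python3 -m creep '[[0,0,-0.03,0,0],[0,0,0,0,0],[0,0,0,0,0]]'
python3 - <<'E'
from h import *
im=grab('scene');cv2.imwrite('pics/s4.png',cv2.resize(im['pixels'][110:290,190:370],None,fx=3.3,fy=3.3))
E
```

```text
clock: 14.58
position: [0.5365, -0.1012, 0.2034]
ee_rot: [-2.213, -2.229, 0.002]
force: [4.3, -1.3, -26.5]
width: 0.329
gripper_force: 30.0
```

View pics/s4.png

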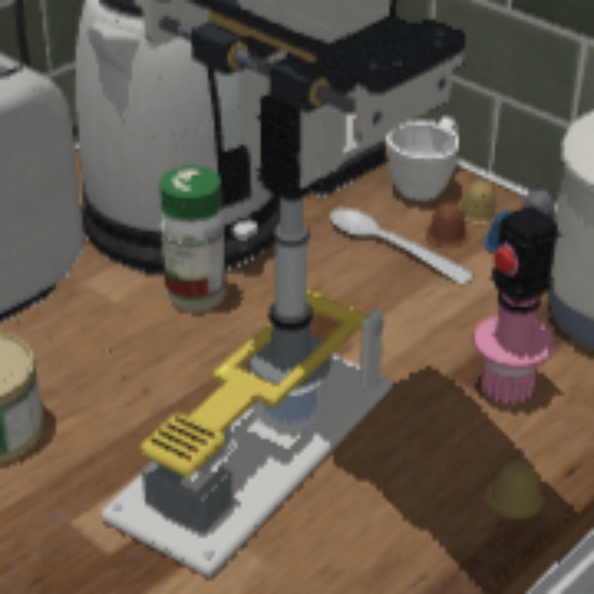

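The picture shows both tubes out (joint ring at (291,238)), the head in the dock, the lever latched at (185,440), and the bystanders standing. The pull of 26 N is more than needed, so I'll ease it a touch, check and hand in.

```bash
python3 -m creep '[[0,0,0.01,0,0],[0,0,0,0,0],[0,0,0,0,0],[0,0,0,0,0]]'
```

```text
clock: 15.12
position: [0.5366, -0.1013, 0.2034]
ee_rot: [-2.213, -2.229, 0.001]
force: [4.4, -0.8, -25.1]
width: 0.323
gripper_force: 30.0
```

```bash
python3 -m creep '[[0,0,0.01,0,0],[0,0,0,0,0],[0,0,0,0,0],[0,0,0,0,0]]' 35
```

```text
clock: 15.62
position: [0.5367, -0.1014, 0.2034]
ee_rot: [-2.213, -2.229, 0.0]
force: [4.4, 0.7, -24.3]
width: 0.322
gripper_force: 35.0
```

Stable against the hard stop, with no slip.

```bash
python3 -c "
from cell import sign_off
print(sign_off())"
```

```text
the job is handed in; nothing more can be done
None
```

The job is handed in at 15.6 s: the clamp lever is latched down, and the arm is holding the grip at the second stop (about 24 N of pull) with the button squeezed flush, the brush head still in the dock and the bystanders untouched.

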